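Load and clamp a filter cartridge

ROBOT

A 6-joint arm with a two-finger parallel gripper is mounted at the origin on a cart in front of the work surface, level with it; the furniture and walls round the work are solid. World frame = base frame: x ahead of the robot, y to its left, z up, the work surface at z = 0. Lengths are in m, angles in rad, forces in N, time in s.
With the tool pointing down it reaches from about 0.375 to 0.9 m from the base axis. Payload 3.1 kg.
Tool frame: the origin (TCP) lies midway between the tips of the shut fingers; the grasp point (between the pads) lies 19 mm behind it; z points along the fingers, y is the line along which they close (so a half turn about z gives the same grasp; the last joint's range is limited). The gripper opens to 87 mm and grips with 3 to 60 N. Pads are 19 mm wide; open, the fingers measure 117 mm over their backs; the gripper's body (75 mm by 190 mm) begins 51 mm behind the grasp point.
Start: joints at [-1.379, 0.527, 1.433, -0, 1.181, -0.178], TCP at [0.226, -0.582, 0.223] pointing down, gripper open.
Joint ranges: [-3.08, 3.08], [-0.75, 2.2], [0.22, 2.44], [-1.43, 4.57], [0, 2.65], [-2.85, 2.85]. Speed limits (rad/s): [2.79, 2.79, 3.14, 3.14, 3.14, 3.14].

INTERFACE

Orientations are given as a unit quaternion [w, x, y, z].
In Python, from cell import bot gives the robot as it stands. The module is installed in compiled form; this text tells all that it offers.
- The arm moves only by the tool move_arm, never from a script. Its argument "plan" is a list of rows, each a list of 5 numbers: the shift along the tool's x, y, z in units of 100 mm (1.0 is 100 mm), then the turn about the tool's z in units of 30 degrees (1.0 is 30 degrees), then the gripper's target within -1 to 1 (fully open at 1, half-way at 0, shut at -1). A call has 1 to 5 rows; each row is the pose to reach, as a shift and turn from the pose commanded when the call began, along the tool's axes at that moment; what a row does not reach only later rows make up. A row lasts 1/12 s, in which the tool goes at most 41.7 mm and 7.16 degrees, less where a joint would pass 70% of its speed; a pose out of reach is approached as far as the arm can. A call with a number of a shift or a turn outside -1 to 1 is refused whole. A call with a gripper value outside its range is refused whole. The fingers move at their own pace and stop on an object; "force" is the grip in N (left out, the last holds). Time passes only in rows, so rows that repeat a pose let the fingers close. It gives the time, the measured TCP pose, the force, the opening and the grip force at its end, in the units of the state.
- bot.observe(): the state, without advancing time (a new reading comes with each control period).
- bot.camera(name): name is "side" or "top"; returns the picture (400x640x3 uint8, blue, green, red); there is no depth.
- bot.calibration(name): a dict with "K" (3x3 intrinsics, pixels), "extrinsics" (4x4, takes a point from camera to world coordinates). Camera axes: x right, y up, looking along -z (the intrinsics and any distortion apply to the point x, -y, -z); pixel columns grow to the right and rows downward; lengths in m; the calibration is good to about 2 mm. A picture is of the moment at which its call begins. calibration takes no time and is no camera call.
- bot.job_done(): hands the job in; it is judged then, once.
The state is a dict: "time_s": time; "joints": joint angles; "dq": joint speeds; "effort": joint torques, N m; "position": TCP position; "orientation": TCP orientation; "contact_force": force on the tool from outside, world axes, zero at the start; "moment": the same for the moment, N m; "finger_gap": finger opening in m; "grip_force": force on a finger pad.
Only numpy, scipy, OpenCV 4.12 (cv2) and the standard library are available. Lean on these libraries where they do the work, as an engineer would, in place of code of your own. Each camera call takes 0.05 s, during which the arm holds its last target. There are 200 camera calls.

TASK

Put the white filter cartridge upright into the pocket of the metal cradle and let go of it, so that it stands proud on the sprung seat. Then swing the cradle's hinged clamp over it and push the clamp gently down until the cartridge is driven fully home, its side lugs stopped on the pocket's rim, and let go. Stop pressing when you feel the stop (never push on the clamp or the cradle, with the hand or with the cartridge, with 30 N or more), and leave the other things on the bench alone.

Things in the scene. Friction and masses are not known exactly. Their poses are not given: they have to be found in the camera images.
- cartridge: Loose white filter cartridge, upright block 38 (its x) x 28 (its y) x 60 mm high, grey band near the top, about 0.12 kg; origin at the centre of its underside, z up. A lug 14 mm wide, 5 mm thick stands out 4 mm on its +x and -x faces, 24.5 mm above the underside. The two faces across y are plain: grip there. Same after a half turn about z.
- cradle: Fixed metal cradle; origin on the bench under the pocket's centre, z up. Foot plate 160 x 86 x 10 mm (x -75 to +85 mm); grey socket block 70 (x) x 62 (y) mm, its rim 40 mm above the bench. Two hinge ears at x = +55 mm, up to 99 mm high. Home: cartridge underside 15.5 mm above the bench, its lugs resting on the rim.
- pocket (a point): Centre of the pocket's mouth at rim height, axes as the cradle. Pocket 40 (x) x 30 (y) mm: 1 mm play on each side of the cartridge, 2 mm chamfer at the mouth. In it a steel seat on a spring, its top 18 mm below the rim at rest (22 mm above the bench); it bears about 3 N before it sinks, then 0.5 N more per mm; home is 6.5 mm lower.
- hinge (a point): Hinge axis of the clamp: 55 mm along +x from the pocket, 88 mm above the bench; the axis runs along the cradle's y.
- clamp (a joint): Clamp arm angle, rad: 0 = level, pointing along the cradle's -x over the pocket; pi/2 upright; 2.0 to 2.3 open, leaning to +x. Stays where left (0.45 N m friction), even against the seat's spring. Arm 12 mm thick, 117 mm long from the hinge. Its foot, 55 mm out, is on a screw set differently each time: home comes somewhere from 0.02 to 0.18 rad and is known only by feel: about 8 N at the grip before it, then a rigid stop.
- clamp_grip (a point): On the clamp arm's outer face (top when closed, far side when open), at the middle of its flat grey end piece (40 mm long, 26 mm wide), 97 mm from the hinge and 6 mm off the arm's mid-plane. The foot's screw stands up to 20 mm out of the same face, 55 mm from the hinge.
- petri_near: Bystander: clear round dish, 91 mm across, 15 mm high, lying on the bench; origin at the centre of its underside.
- beaker: Bystander: small clear beaker, 54 mm across, 69 mm high; origin at the centre of its underside.
- dropper: Bystander: slim dropper bottle, 37 mm across, 133 mm high; origin at the centre of its underside.
- pen: Bystander: capped pen, 152 mm long (its y), lying on the bench; origin at the middle of its underside.
Not all that is in view belongs to the job. What is shaped like the cartridge but orange is not meant.

How it is judged:
By the outcome, as a careful person would: the job done as asked, in the order asked, and still so for the second after the job is handed in, with the robot touching nothing.
It also fails if it takes over 72 s, if anything falls off the work surface, if the arm or the gripper's body presses on something with over 40 N, if the wrist force passes 120 N, or if a joint passes its speed limit or range.

## Working session

There is one attempt and no reset: what is moved stays moved. The work goes in short steps, Python scripts to look and compute and a tool call to move; the robot and the scene stay as the last step left them, time stands still between calls to the robot, and variables do not carry over. Pictures are saved under pics/ and viewed, at most 10 in all, crops included, and the job is handed in when it is done.

Besides the shell and the picture viewer there is one more tool, called after "Emit:" as name(argument=value, ...) on one line, values as JSON. move_arm: Moves the arm, as the interface text tells. Its arguments: {"type":"object","properties":{"plan":{"type":"array","items":{"type":"array","items":{"type":"number","minimum":-1,"maximum":1}}},"force":{"type":"number"}},"required":["plan"]}

```bash
mkdir -p pics; python3 - <<'E'
from cell import bot
import cv2
for n in("side","top"):
    im=bot.camera(n); cv2.imwrite(f"pics/{n}0.png",im)
    c=bot.calibration(n); print(n,c)
print(bot.observe())
E
```

```text
side {'K': array([[367.33656907,   0.        , 316.06983801],
       [  0.        , 367.33656907, 192.51733634],
       [  0.        ,   0.        ,   1.        ]]), 'extrinsics': array([[-0.99958548,  0.00520772, -0.02831517,  0.56283969],
       [-0.02754436, -0.45916309,  0.88792486,  0.79239211],
       [-0.00837721,  0.88833672,  0.4591162 ,  0.4943306 ],
       [ 0.        ,  0.        ,  0.        ,  1.        ]])}
top {'K': array([[449.01932856,   0.        , 314.89485977],
       [  0.        , 449.01932856, 203.87491188],
       [  0.        ,   0.        ,   1.        ]]), 'extrinsics': array([[ 0.00771592,  0.99410654, -0.10813261,  0.47894527],
       [-0.99954101,  0.01083538,  0.02829072, -0.00232651],
       [ 0.02929564,  0.10786469,  0.99373386,  1.2199299 ],
       [ 0.        ,  0.        ,  0.        ,  1.        ]])}
{'time_s': 0.1, 'joints': array([-1.37850448e+00,  5.28325581e-01,  1.43374632e+00, -1.26949114e-05,
        1.18140028e+00, -1.78510783e-01]), 'dq': array([ 0.00248354, -0.00242176, -0.00219435,  0.00021106,  0.00129208,
        0.00166108]), 'effort': array([ 1.75202069e-05, -4.40985346e+01, -1.77150714e+01,  6.35750033e-02,
        5.34232333e-02, -5.05066657e-05]), 'position': array([ 0.22637031, -0.58187537,  0.2217076 ]), 'orientation': array([-9.39701469e-04,  9.82861471e-01,  1.84343280e-01, -1.23452948e-05]), 'contact_force': array([ 0.08106938, -0.15390586, -0.80215821]), 'moment': array([-0.00534497,  0.00316005, -0.00486054]), 'grip_force': 0.0, 'finger_gap': 0.08665059357611976}
```

View pics/side0.png

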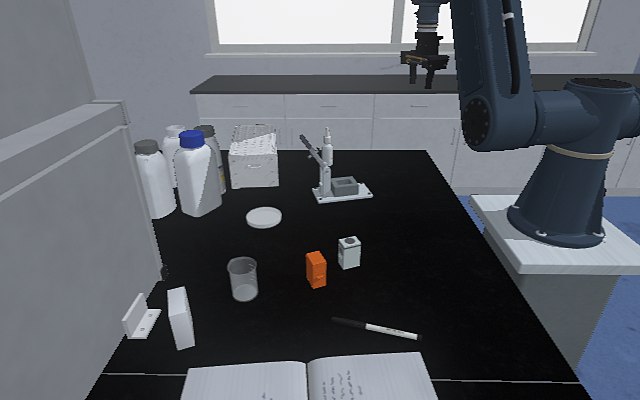

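View pics/top0.png

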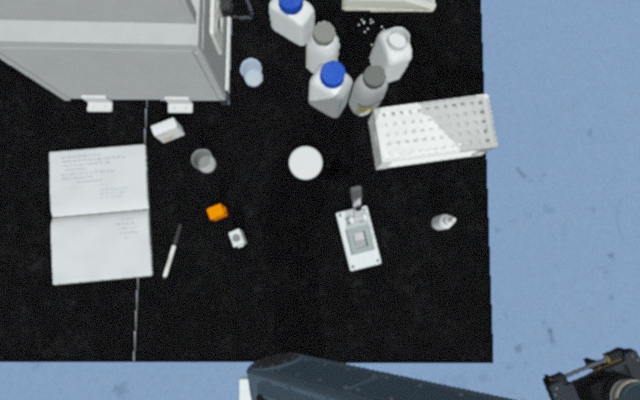

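Candidates: a white block with a grey top at side (349,252) / top (237,238), an orange one at side (316,269) / top (217,212), and a plain white box at side (180,318) / top (168,130). The first fits, being white, small and cartridge-shaped. I'll confirm it in one crop.

```bash
python3 - <<'E'
import cv2,numpy as np
s=cv2.imread("pics/side0.png");t=cv2.imread("pics/top0.png")
r=lambda im,x,y,w,h,W,H:cv2.resize(im[y:y+h,x:x+w],(W,H),interpolation=cv2.INTER_CUBIC)
A=np.hstack([r(s,290,120,100,75,400,300),r(s,300,225,80,60,400,300)])
B=np.hstack([r(t,310,175,100,100,300,300),r(t,200,200,60,60,300,300)])
B=np.hstack([B,np.zeros((300,200,3),np.uint8)])
cv2.imwrite("pics/c1.png",np.vstack([A,B]))
E
```

```text
(no output)
```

View pics/c1.png

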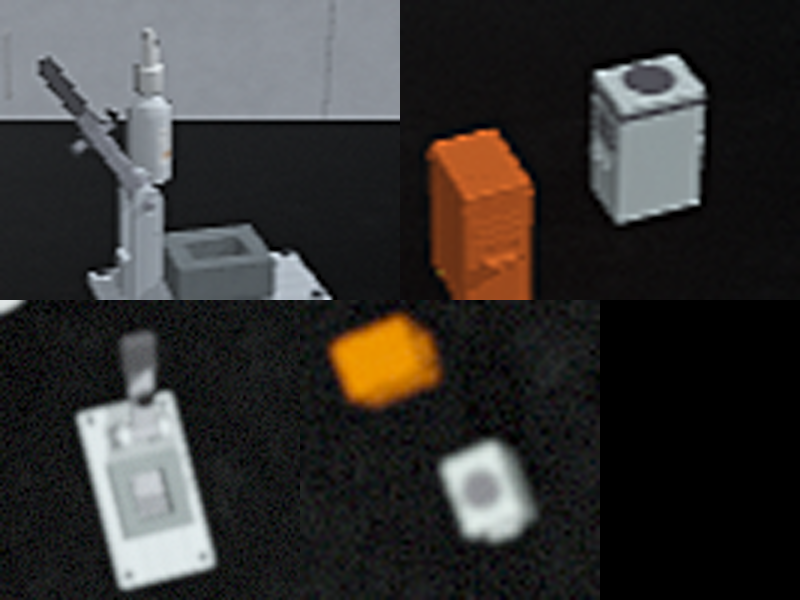

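The crop confirms it: the white block with the grey top disc and a side lug, at side (349,252) / top (237,238), is the cartridge. The cradle with its open clamp shows at side (340,185) / top (358,238). Next I fit both poses from the corner pixels I read off.

```bash
cat > h.py <<'E'
from cell import bot
import numpy as np, cv2
from scipy.optimize import least_squares
from scipy.spatial.transform import Rotation as R
C={n:bot.calibration(n) for n in("side","top")}
def proj(n,P):
    T=np.linalg.inv(C[n]["extrinsics"]); p=np.atleast_2d(P)@T[:3,:3].T+T[:3,3]
    k=C[n]["K"]; return np.c_[k[0,2]+k[0,0]*p[:,0]/-p[:,2], k[1,2]-k[1,1]*p[:,1]/-p[:,2]]
def body(q,P): # q=x,y,yaw
    P=np.array(P,float); return P@R.from_euler("z",q[2]).as_matrix().T+[q[0],q[1],0]
def fit(q0,obs,verbose=True): # obs: list (view, local points, pixels)
    f=lambda q:np.concatenate([(proj(n,body(q,P))-px).ravel() for n,P,px in obs])
    r=least_squares(f,q0,loss="soft_l1")
    if verbose: print(np.round(r.x,4)); print(np.round(f(r.x).reshape(-1,2),1).tolist())
    return r.x
def crop(px,s,off,pan): return (np.array(px,float)-pan+.5)/s-.5+off
def totool(dw): # world shift -> tool axes in 100 mm
    o=bot.observe()["orientation"]; return R.from_quat([o[1],o[2],o[3],o[0]]).inv().apply(dw)*10
E
python3 - <<'E'
from h import *
sc=crop([(592,72),(682,55),(706,97),(612,118),(617,222),(700,205),(593,185)],5,(300,225),(400,0))
# side view: left=+x, toward viewer=+y
a,b=.019,.014
S=[(a,-b,.06),(-a,-b,.06),(-a,b,.06),(a,b,.06),(a,b,0),(-a,b,0),(a,-b,0)]
tc=crop([(440,462),(493,438),(465,532)],5,(200,200),(300,300))
T=[(a,b,.06),(a,-b,.06),(-a,b,.06)]
print("cart");fit([.4,.2,.3],[("side",S,sc)]);fit([.4,.2,.3],[("top",T,tc)]);fit([.4,.2,.3],[("side",S,sc),("top",T,tc)])
tf=crop([(77,412),(172,393),(216,565),(125,590)],3,(310,175),(0,300))
F=[(.085,.043,.01),(.085,-.043,.01),(-.075,-.043,.01),(-.075,.043,.01)]
tr=crop([(108,455),(177,443),(192,522),(125,538)],3,(310,175),(0,300))
Rm=[(.035,.031,.04),(.035,-.031,.04),(-.035,-.031,.04),(-.035,.031,.04)]
sr=crop([(165,235),(255,225),(273,262),(175,272)],4,(290,120),(0,0))
SR=[(.035,-.031,.04),(-.035,-.031,.04),(-.035,.031,.04),(.035,.031,.04)]
print("cradle");q=fit([.4,-.1,.26],[("top",F,tf),("top",Rm,tr)]);fit(q,[("side",SR,sr)]);q=fit(q,[("top",F,tf),("top",Rm,tr),("side",SR,sr)])
for th in(2.0,2.1,2.2,2.3):
    u=np.array([-np.cos(th),0,np.sin(th)]);P=np.array([.055,0,.088])+.117*u
    print(th,proj("side",body(q,[P])),proj("top",body(q,[P])))
E
```

```text
cart
[0.5151 0.1675 0.3011]
[[0.5, -0.4], [-0.2, 0.1], [-0.0, -0.8], [1.1, -1.9], [-0.7, 1.0], [-0.2, 1.1], [-0.2, 0.3]]
[0.5182 0.1681 0.38  ]
[[0.1, -0.2], [-0.3, 0.6], [0.2, -0.4]]
[0.5156 0.168  0.3198]
[[0.2, -0.1], [-0.7, 0.2], [-0.3, -0.8], [1.0, -1.7], [-0.8, 1.2], [-0.4, 1.1], [-0.5, 0.5], [0.4, 0.3], [0.3, 1.8], [-0.3, 0.5]]
cradle
[ 0.5168 -0.156   0.2412]
[[0.6, -0.0], [-0.4, -0.9], [-0.6, -0.5], [-1.3, -1.3], [0.0, 2.0], [-0.2, 0.6], [1.2, 0.2], [0.7, 0.3]]
[ 0.5136 -0.155   0.1536]
[[-0.9, -0.6], [0.1, 0.5], [0.4, 0.5], [0.2, -0.4]]
[ 0.5161 -0.1557  0.2346]
[[0.7, 0.1], [-0.3, -0.6], [-0.9, -0.1], [-1.6, -1.1], [-0.0, 2.2], [-0.2, 0.9], [1.1, 0.5], [0.5, 0.6], [-2.5, -0.2], [-1.8, 0.0], [0.1, -0.2], [0.3, -0.2]]
2.0 [[306.0526569  131.99836975]] [[358.2848014  192.96292309]]
2.1 [[302.19168979 134.27325621]] [[356.94826834 188.95324406]]
2.2 [[298.57007109 136.89787158]] [[355.63541827 185.30006404]]
2.3 [[295.22936505 139.84016374]] [[354.36210735 182.04149721]]
```

The cartridge is at about (0.516, 0.168, yaw 0.33) and the cradle at (0.516, -0.156, yaw 0.24), with the clamp at about 2.15. I'll move towards the cartridge.

Emit:
move_arm(plan=[[0.9,-0.99,0,0,1],[0.9,-0.99,0,0,1],[0.9,-0.99,0,0,1],[0.9,-0.99,0,0,1],[0.9,-0.99,0,0,1]], force=15)

```text
time_s: 0.52
position: [0.2752, -0.4538, 0.2222]
orientation: [-0.002, 0.983, 0.186, -0.0]
contact_force: [0.1, -0.4, -0.6]
finger_gap: 0.0872
grip_force: 0.0
```

Emit:
move_arm(plan=[[0.9,-0.99,0,0,1],[0.9,-0.99,0,0,1],[0.9,-0.99,0,0,1],[0.9,-0.99,0,0,1]])

```text
time_s: 0.85
position: [0.3227, -0.3281, 0.2221]
orientation: [-0.002, 0.983, 0.185, -0.0]
contact_force: [-0.4, -0.0, 0.9]
finger_gap: 0.0871
grip_force: 0.0
```

Emit:
move_arm(plan=[[0.9,-0.99,0,0,1],[0.9,-0.99,0,0,1],[0.9,-0.99,0,0,1],[0.9,-0.99,0,0,1]])

```text
time_s: 1.18
position: [0.3711, -0.2042, 0.2224]
orientation: [-0.001, 0.983, 0.186, -0.0]
contact_force: [-1.1, 0.2, 0.3]
finger_gap: 0.0872
grip_force: 0.0
```

Emit:
move_arm(plan=[[0.9,-0.99,0,0,1],[0.9,-0.99,0,0,1],[0.9,-0.99,0,0,1],[0.9,-0.99,0,0,1]])

```text
time_s: 1.52
position: [0.4205, -0.08, 0.2227]
orientation: [-0.0, 0.982, 0.186, 0.001]
contact_force: [-0.3, -0.3, 0.8]
finger_gap: 0.0872
grip_force: 0.0
```

```bash
cat > ref.py <<'E'
from h import *
t=cv2.imread("pics/top0.png"); g=cv2.cvtColor(t,cv2.COLOR_BGR2GRAY)
# subpixel corners near the projected edges: search max gradient along normals
def edges(n,g,q,segs,half=4):
    out=[]
    for A,B in segs:
        for s in np.linspace(.12,.88,12):
            P=np.array(A)*(1-s)+np.array(B)*s; out.append(P)
    return out
def refine(n,g,q,segs,half=3.5,w=1.0):
    g=cv2.GaussianBlur(g,(0,0),.7).astype(np.float32)
    for it in range(4):
        obs=[]
        for A,B in segs:
            a,b=proj(n,body(q,[A,B])); d=(b-a)/np.linalg.norm(b-a); nn=np.array([-d[1],d[0]])
            for s in np.linspace(.12,.88,14):
                p=a*(1-s)+b*s; ts=np.arange(-half,half+.01,.1)
                xy=(p+ts[:,None]*nn).astype(np.float32)
                v=cv2.remap(g,xy[None,:,0],xy[None,:,1],cv2.INTER_LINEAR)[0]
                G=np.abs(np.gradient(v)); 
                if G.max()*10<12: continue
                G=G*(G>.5*G.max()); obs.append((np.array(A)*(1-s)+np.array(B)*s,p+nn*(G@ts/G.sum()),nn))
        P=[o[0] for o in obs];X=np.array([o[1] for o in obs]);N=np.array([o[2] for o in obs])
        f=lambda q:((proj(n,body(q,P))-X)*N).sum(1)
        r=least_squares(f,q,loss="soft_l1",f_scale=.3); q=r.x
    print(n,len(obs),np.round(q,4),"rms",np.sqrt(np.mean(f(q)**2)).round(2)); return q
E
python3 - <<'E'
from ref import *
F=[(.085,.043,.01),(.085,-.043,.01),(-.075,-.043,.01),(-.075,.043,.01)]
refine("top",g,[.5165,-.156,.24],[(F[1],F[2]),(F[2],F[3]),(F[3],F[0])])
a,b=.019,.014
T=[(a,b,.06),(a,-b,.06),(-a,b,.06),(-a,-b,.06)]
refine("top",g,[.516,.168,.33],[(T[0],T[1]),(T[0],T[2])],2.5)
s=cv2.cvtColor(cv2.imread("pics/side0.png"),cv2.COLOR_BGR2GRAY)
refine("side",s,[.516,.168,.33],[(T[0],(a,-b,.06)),(T[1],T[3]),((a,b,0),(-a,b,0)),((-a,b,0),(-a,b,.06)),((a,-b,0),(a,-b,.05)),((a,-b,0),(a,b,0))],2.5)
Z=.04;u,v=.035,.031
refine("side",s,[.5165,-.156,.24],[((u,-v,Z),(-u,-v,Z)),((-u,-v,Z),(-u,v,Z)),((-u,v,Z),(u,v,Z)),((-.075,.043,.01),(.02,.043,.01))],2.5)
o=bot.observe();print(o["time_s"],o["position"],o["joints"],o["contact_force"])
E
```

```text
top 42 [ 0.5133 -0.1561  0.2477] rms 0.67
top 28 [0.5176 0.1698 0.3987] rms 0.12
side 84 [0.5154 0.1653 0.3602] rms 0.26
side 56 [ 0.514  -0.1573  0.1735] rms 0.88
1.5167 [ 0.42050059 -0.08004742  0.22273499] [-4.51535408e-01  2.62167223e-01  1.90312566e+00  1.81699822e-03
  9.75313601e-01  7.43473116e-01] [-0.29503035 -0.28566856  0.84273559]
```

Emit:
move_arm(plan=[[0.9,-0.98,0,0,1],[0.9,-0.98,0,0,1],[0.9,-0.98,0,0,1],[0.9,-0.98,0,0,1]])

```text
time_s: 1.85
position: [0.4704, 0.0439, 0.2229]
orientation: [-0.0, 0.983, 0.186, 0.002]
contact_force: [-0.2, 0.8, -0.1]
finger_gap: 0.0867
grip_force: 0.0
```

Emit:
move_arm(plan=[[0.9,-0.98,0.4,0,1],[0.9,-0.98,0.4,0,1],[0.9,-0.98,0.4,0,1],[0.9,-0.98,0.4,0,1],[0.9,-0.98,0.4,0,1]])

```text
time_s: 2.27
position: [0.5172, 0.166, 0.1812]
orientation: [0.0, 0.983, 0.186, 0.0]
contact_force: [-0.3, 0.5, -0.6]
finger_gap: 0.087
grip_force: 0.0
```

```bash
python3 - <<'E'
from h import *
s=bot.camera("side");t=bot.camera("top")
A=cv2.resize(s[180:300,280:420],(560,480),interpolation=cv2.INTER_CUBIC)
cv2.imwrite("pics/a1.png",A)
o=bot.observe();print(o["time_s"],o["position"],totool(np.array([.5165,.167,.028])-o["position"]))
E
```

```text
2.3667 [0.5158136  0.16361003 0.18212432] [ 0.02044527 -0.03048476  1.54119418]
```

View pics/a1.png

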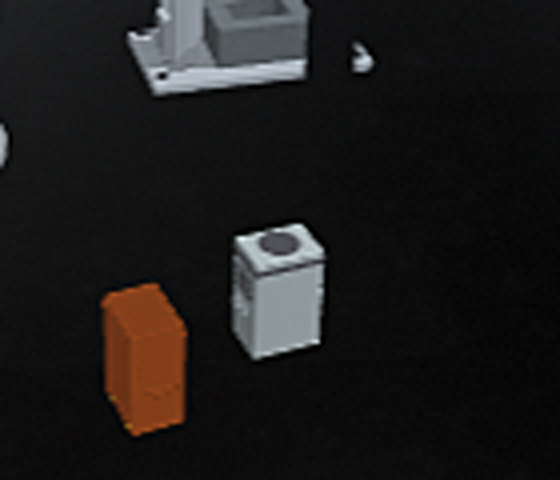

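The crop shows the cartridge standing at side px about (350,252), with the dark fingers above it. Descend and grip.

Emit:
move_arm(plan=[[0.02,-0.03,0.4,0,1],[0.02,-0.03,0.8,0,1],[0.02,-0.03,1.0,0,1],[0.02,-0.03,1.0,0,1]])

```text
time_s: 2.7
position: [0.5129, 0.1656, 0.0792]
orientation: [-0.0, 0.983, 0.183, -0.005]
contact_force: [-1.2, -0.3, -0.9]
finger_gap: 0.087
grip_force: 0.0
```

Emit:
move_arm(plan=[[0,0,0.25,0,1],[0,0,0.45,0,1],[0,0,0.54,0,1],[0,0,0.54,0,1],[0,0,0.54,0,1]])

```text
time_s: 3.12
position: [0.517, 0.1677, 0.0297]
orientation: [0.0, 0.983, 0.184, 0.001]
contact_force: [0.0, 0.2, 0.5]
finger_gap: 0.0869
grip_force: 0.0
```

Emit:
move_arm(plan=[[0,0,0,0,-1],[0,0,0,0,-1],[0,0,0,0,-1],[0,0,0,0,-1],[0,0,0,0,-1]], force=15)

```text
time_s: 3.53
position: [0.5163, 0.1686, 0.0291]
orientation: [0.0, 0.983, 0.184, 0.001]
contact_force: [0.3, 0.2, -0.5]
finger_gap: 0.0618
grip_force: 0.0
```

Emit:
move_arm(plan=[[0,0,0,0,-1],[0,0,0,0,-1],[0,0,0,0,-1],[0,0,0,0,-1],[0,0,0,0,-1]])

```text
time_s: 3.95
position: [0.516, 0.1685, 0.0285]
orientation: [-0.0, 0.983, 0.184, -0.0]
contact_force: [-0.4, 1.5, -0.4]
finger_gap: 0.0282
grip_force: 1.0
```

Emit:
move_arm(plan=[[0,0,0,0,-1],[0,0,0,0,-1],[0,0,-0.3,0,-1],[0,0,-0.7,0,-1],[0,0,-1.0,0,-1]], force=20)

```text
time_s: 4.37
position: [0.5158, 0.1684, 0.1296]
orientation: [-0.0, 0.983, 0.184, -0.001]
contact_force: [1.0, -0.0, -1.7]
finger_gap: 0.0278
grip_force: 20.0
```

Emit:
move_arm(plan=[[-0.3,0.3,0,0.1,-1],[-0.6,0.7,0,0.24,-1],[-0.6,0.95,0,0.24,-1],[-0.6,0.95,0,0.24,-1],[-0.6,0.95,0,0.24,-1]])

```text
time_s: 4.78
position: [0.495, 0.0566, 0.1286]
orientation: [-0.0, 0.993, 0.12, 0.0]
contact_force: [-0.4, -0.4, -1.7]
finger_gap: 0.0275
grip_force: 20.0
```

```bash
python3 - <<'E'
from h import *
o=bot.observe();q=o["orientation"];print(o["time_s"],o["position"],o["contact_force"],o["finger_gap"],o["grip_force"],"yaw",2*np.arctan2(q[2],q[1]),totool(np.array([.515,-.156,.1285])-o["position"]))
E
```

```text
4.7833 [0.49499253 0.05656747 0.12864449] [-0.44429771 -0.35350377 -1.69525442] 0.027547584246900143 19.96555179124698 yaw 0.24134448630054942 [-3.13778872e-01  2.11188683e+00  1.37929949e-03]
```

Emit:
move_arm(plan=[[-0.15,0.4,0,0,-1],[-0.15,0.8,0,0,-1],[-0.15,1.0,0,0,-1],[-0.15,1.0,0,0,-1]])

```text
time_s: 5.12
position: [0.5069, -0.0456, 0.1286]
orientation: [0.001, 0.993, 0.121, 0.002]
contact_force: [0.3, 0.4, -1.3]
finger_gap: 0.0282
grip_force: 20.0
```

Emit:
move_arm(plan=[[-0.16,0.4,0,0,-1],[-0.16,0.8,0,0,-1],[-0.16,1.0,0,0,-1],[-0.16,1.0,0,0,-1]])

```text
time_s: 5.45
position: [0.5157, -0.1466, 0.1286]
orientation: [0.002, 0.993, 0.121, 0.002]
contact_force: [-0.2, -0.5, -0.4]
finger_gap: 0.0277
grip_force: 20.0
```

Emit:
move_arm(plan=[[0,0.11,0.2,0,-1],[0,0.11,0.2,0,-1],[0,0.11,0.2,0,-1],[0,0.11,0.2,0,-1],[0,0.11,0.2,0,-1]])

```text
time_s: 5.87
position: [0.5156, -0.1525, 0.109]
orientation: [-0.0, 0.992, 0.123, -0.0]
contact_force: [-0.2, 0.2, -2.1]
finger_gap: 0.0274
grip_force: 20.0
```

```bash
python3 - <<'E'
from h import *
s=bot.camera("side");t=bot.camera("top");cv2.imwrite("pics/s2.png",s);cv2.imwrite("pics/t2.png",t)
A=cv2.resize(s[110:215,285:400],(690,600),interpolation=cv2.INTER_CUBIC)[:600]
cv2.imwrite("pics/a2.png",A)
o=bot.observe();q=o["orientation"];print(o["time_s"],o["position"],o["contact_force"],"yaw",2*np.arctan2(q[2],q[1]),q)
E
```

```text
5.9667 [ 0.5158958  -0.1531122   0.10918938] [ 1.44902702 -0.42023852 -1.3490704 ] yaw 0.24639387778585448 [1.32112311e-04 9.92420798e-01 1.22885532e-01 2.95733928e-04]
```

View pics/a2.png

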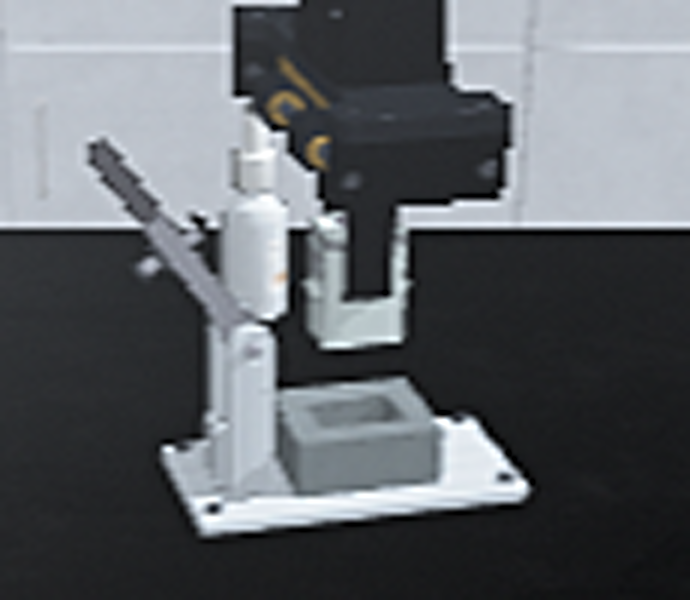

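```bash
python3 - <<'E'
from h import *
cr=lambda px:(np.array(px,float)+.5)/[6,600/105]-.5+[285,110]
F=[(.085,-.043,.01),(.085,.043,.01),(-.075,.043,.01),(-.075,-.043,.01)]
pf=cr([(162,450),(197,520),(530,487),(470,415)])
Rm=[(.035,-.031,.04),(-.035,-.031,.04),(-.035,.031,.04),(.035,.031,.04)]
pr=cr([(280,388),(408,377),(440,425),(292,440)])
h=.0807
B=[(.019,.014,h),(-.019,.014,h),(.019,-.014,h)]
pb=cr([(320,346),(405,341),(308,335)])
print("plate");fit([.515,-.156,.245],[("side",F,pf)])
print("rim");fit([.515,-.156,.245],[("side",Rm,pr)])
q=fit([.515,-.156,.245],[("side",Rm,pr),("side",F,pf)])
print("cart");c=fit([.515,-.156,.245],[("side",B,pb)])
f=lambda x:(proj("side",body([x[0],x[1],.246],B))-pb).ravel()
r=least_squares(f,[.515,-.156]);print(r.x,np.round(r.fun,1))
f=lambda x:np.r_[(proj("side",body([x[0],x[1],.246],Rm))-pr).ravel(),(proj("side",body([x[0],x[1],.246],F))-pf).ravel()]
r=least_squares(f,[.515,-.156]);print(r.x,np.round(r.fun,1))
E
```

```text
plate
[ 0.5148 -0.1549  0.2416]
[[-0.3, -0.8], [0.2, 0.5], [-0.1, 0.1], [0.1, -0.1]]
rim
[ 0.514  -0.1605  0.1678]
[[-1.6, -0.4], [0.5, -0.1], [0.2, 0.7], [0.3, -0.2]]
[ 0.5146 -0.1579  0.2226]
[[-2.2, 0.3], [-0.4, 0.1], [0.5, 0.7], [0.8, 0.4], [0.0, -1.5], [-0.1, -0.2], [-0.2, -0.1], [0.5, -0.4]]
cart
[ 0.5149 -0.1572  0.2355]
[[0.5, 0.6], [-0.5, 0.3], [-0.1, -1.3]]
[ 0.51499873 -0.15630907] [ 0.6  0.8 -0.4  0.4 -0.1 -1.2]
[ 0.51420894 -0.15758208] [-2.3  0.5 -0.6  0.   0.7  0.6  1.3  0.6 -0.1 -1.2  0.5  0.1  0.1 -0.4
  0.1 -0.5]
```

```bash
cat > ov.py <<'E'
from h import *
def ov(n,im,q,x,y,w,h,s):
    A=cv2.resize(im[y:y+h,x:x+w],None,fx=s,fy=s,interpolation=cv2.INTER_CUBIC)
    for X0,X1,Y,z,c in((-.075,.085,.043,.01,(0,0,255)),(-.035,.035,.031,.04,(0,255,0)),(-.02,.02,.015,.04,(255,255,0))):
        p=proj(n,body(q,[(X0,-Y,z),(X1,-Y,z),(X1,Y,z),(X0,Y,z)])); p=(p-[x,y]+.5)*s-.5
        cv2.polylines(A,[np.round(p*16).astype(np.int32)],True,c,1,cv2.LINE_AA,4)
    return A
E
python3 - <<'E'
from ov import *
t=cv2.imread("pics/top0.png");s=cv2.imread("pics/s2.png");q=[.515,-.1565,.242]
a=ov("top",t,q,328,195,60,84,6.5);b=ov("side",s,q,308,165,67,91,6)
H=546
cv2.imwrite("pics/ov.png",np.hstack([a[:H],b[:H]]));print(a.shape,b.shape)
E
```

```text
(546, 390, 3) (546, 402, 3)
```

View pics/ov.png

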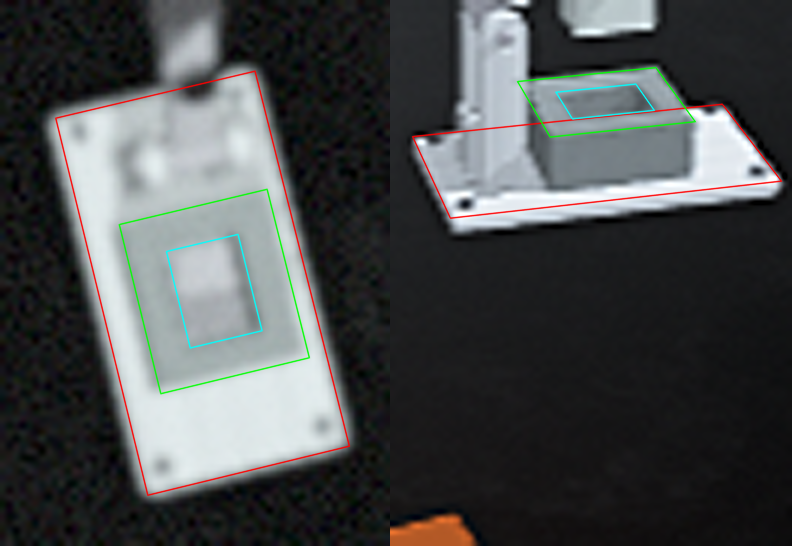

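Plate and rim overlays match in both views (within about 1 px). The cartridge is nearly over the pocket. I'll lower it to just above the rim and compare there.

Emit:
move_arm(plan=[[0,0.01,0.15,0,-1],[0,0.01,0.3,0,-1],[0,0.01,0.34,0,-1],[0,0.01,0.34,0,-1],[0,0.01,0.34,0,-1]])

```text
time_s: 6.38
position: [0.5161, -0.1548, 0.0749]
orientation: [0.0, 0.992, 0.122, 0.0]
contact_force: [0.5, -0.1, -0.6]
finger_gap: 0.028
grip_force: 20.0
```

```bash
python3 - <<'E'
from h import *
s=bot.camera("side");cv2.imwrite("pics/s3.png",s)
A=cv2.resize(s[145:205,315:395],(800,600),interpolation=cv2.INTER_CUBIC)
cv2.imwrite("pics/a3.png",A)
o=bot.observe();q=o["orientation"];print(o["time_s"],o["position"],o["contact_force"],"yaw",2*np.arctan2(q[2],q[1]),q)
E
```

```text
6.4333 [ 0.51636574 -0.15504755  0.07518323] [ 0.52226248 -0.7326244  -1.60245218] yaw 0.2453641563311701 [2.86737832e-04 9.92483851e-01 1.22374547e-01 4.38793569e-04]
```

View pics/a3.png

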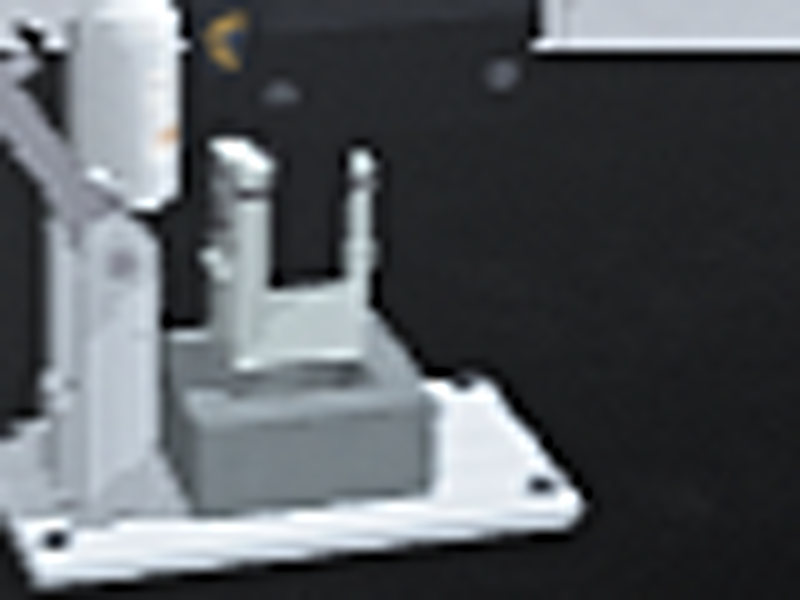

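```bash
python3 - <<'E'
from h import *
cr=lambda px:(np.array(px,float)+.5)/10-.5+[315,145]
yaw=.245;h=.0752-.0285
B=[(.019,.014,h),(-.019,.014,h)];pb=cr([(236,369),(362,356)])
Rm=[(-.035,.031,.04),(.035,.031,.04),(-.035,-.031,.04)];pr=cr([(432,391),(193,415),(375,315)])
for P,px in((B,pb),(Rm[:2],pr[:2]),(Rm,pr)):
    f=lambda x:(proj("side",body([x[0],x[1],yaw],P))-px).ravel()
    r=least_squares(f,[.515,-.156]);print(np.round(r.x,4),np.round(r.fun,1))
E
```

```text
[ 0.5156 -0.1599] [-0.2  0.   0.2 -0. ]
[ 0.5161 -0.1642] [ 0.1 -0.1 -0.1  0.1]
[ 0.5155 -0.1614] [ 0.3  0.4  0.2  0.5 -0.6 -1. ]
```

Emit:
move_arm(plan=[[-0.01,0.02,0,0,-1],[-0.01,0.02,0.03,0,-1],[-0.01,0.02,0.06,0,-1],[-0.01,0.02,0.07,0,-1],[-0.01,0.02,0.08,0,-1]])

```text
time_s: 6.85
position: [0.5159, -0.1574, 0.0682]
orientation: [0.0, 0.992, 0.122, 0.001]
contact_force: [-1.7, 2.7, 18.7]
finger_gap: 0.0276
grip_force: 20.0
```

Emit:
move_arm(plan=[[0,0,0.01,0,-1],[0,0,0.015,0,-1],[0,0,0.015,0,-1]])

```text
time_s: 7.1
position: [0.516, -0.1572, 0.068]
orientation: [0.001, 0.992, 0.122, 0.001]
contact_force: [-2.8, 2.5, 18.9]
finger_gap: 0.0279
grip_force: 20.0
```

Touched the rim at 18.9 N, with a lateral reaction towards -x/+y. I'll lift a little, shift that way and try again.

Emit:
move_arm(plan=[[0,0,-0.04,0,-1],[-0.01,-0.02,-0.05,0,-1],[-0.01,-0.02,-0.04,0,-1],[-0.01,-0.02,-0.03,0,-1],[-0.01,-0.02,-0.02,0,-1]])

```text
time_s: 7.52
position: [0.5144, -0.1553, 0.0674]
orientation: [-0.0, 0.993, 0.122, 0.0]
contact_force: [0.1, 2.9, 12.9]
finger_gap: 0.0282
grip_force: 20.0
```

```bash
python3 - <<'E'
from h import *
o=bot.observe();q=o["orientation"];print(o["time_s"],o["position"],o["contact_force"],o["moment"],"yaw",2*np.arctan2(q[2],q[1]))
E
```

```text
7.5167 [ 0.5143601  -0.15530389  0.06744045] [ 0.06310438  2.94302029 12.93774528] [ 0.53300194  0.21076475 -0.02065033] yaw 0.24472595367835012
```

Emit:
move_arm(plan=[[0,0,-0.04,0,-1],[0,-0.02,-0.03,0,-1],[0,-0.02,-0.02,0,-1],[0,-0.02,-0.01,0,-1],[0,-0.02,0,0,-1]])

```text
time_s: 7.93
position: [0.5136, -0.1534, 0.0673]
orientation: [-0.0, 0.993, 0.122, 0.0]
contact_force: [0.1, 2.4, 11.0]
finger_gap: 0.0279
grip_force: 20.0
```

```bash
python3 - <<'E'
from h import *
o=bot.observe();q=o["orientation"];print(o["time_s"],o["position"],o["contact_force"],o["moment"],"yaw",2*np.arctan2(q[2],q[1]))
E
```

```text
7.9333 [ 0.51360022 -0.15337886  0.06733954] [ 0.12436711  2.35373574 10.9876347 ] [ 0.42553138  0.17940692 -0.04075885] yaw 0.2447157215217493
```

Emit:
move_arm(plan=[[0,0,-0.04,0,-1],[0.02,-0.01,-0.03,0,-1],[0.02,-0.01,-0.02,0,-1],[0.02,-0.01,-0.01,0,-1],[0.02,-0.01,0,0,-1]])

```text
time_s: 8.35
position: [0.5155, -0.1522, 0.0678]
orientation: [0.0, 0.993, 0.122, 0.0]
contact_force: [-1.3, 1.0, 14.1]
finger_gap: 0.0283
grip_force: 20.0
```

```bash
python3 - <<'E'
from h import *
s=bot.camera("side");cv2.imwrite("pics/s4.png",s)
o=bot.observe();q=o["orientation"];print(o["time_s"],o["position"],o["contact_force"],o["moment"],"yaw",2*np.arctan2(q[2],q[1]))
E
```

```text
8.4 [ 0.51543997 -0.15209447  0.06781511] [-1.82086948  1.07138088  8.20603638] [0.30980521 0.20353313 0.02620589] yaw 0.24503787817635325
```

Contact has changed sides: it was at the -x edge and is now at the (+x,+y) corner. I'll go between the two.

Emit:
move_arm(plan=[[0,0,-0.03,0,-1],[-0.011,0.006,-0.03,0,-1],[-0.011,0.006,-0.02,0,-1],[-0.011,0.006,-0.01,0,-1],[-0.011,0.006,0,0,-1]])

```text
time_s: 8.82
position: [0.5144, -0.1531, 0.0672]
orientation: [0.0, 0.993, 0.122, 0.0]
contact_force: [-0.0, 0.4, 8.8]
finger_gap: 0.0276
grip_force: 20.0
```

```bash
cat > m.py <<'E'
from h import *
o=bot.observe();q=o["orientation"];F=o["contact_force"];M=o["moment"];L=.2
print(o["time_s"],o["position"].round(4),F.round(1),M.round(2),"yaw",round(2*np.arctan2(q[2],q[1]),3))
print("rx",(-L*F[0]-M[1])/F[2],"ry",(M[0]-L*F[1])/F[2])
E
python3 m.py
```

```text
8.8167 [ 0.5144 -0.1531  0.0672] [-0.   0.4  8.8] [ 0.11  0.28 -0.02] yaw 0.245
rx -0.03096158581012514 ry 0.0025413574837145074
```

```bash
python3 - <<'E'
from h import *
s=np.mean([bot.camera("side").astype(float) for _ in range(2)],0).astype(np.uint8);cv2.imwrite("pics/s5.png",s)
A=cv2.resize(s[150:195,320:370],(660,594),interpolation=cv2.INTER_CUBIC)
cv2.imwrite("pics/a5.png",A)
E
python3 m.py
```

```text
8.9167 [ 0.5144 -0.1531  0.0673] [-1.4  0.   4. ] [-0.03  0.23  0.01] yaw 0.245
rx 0.011287015770827422 ry -0.009378545973573169
```

View pics/a5.png

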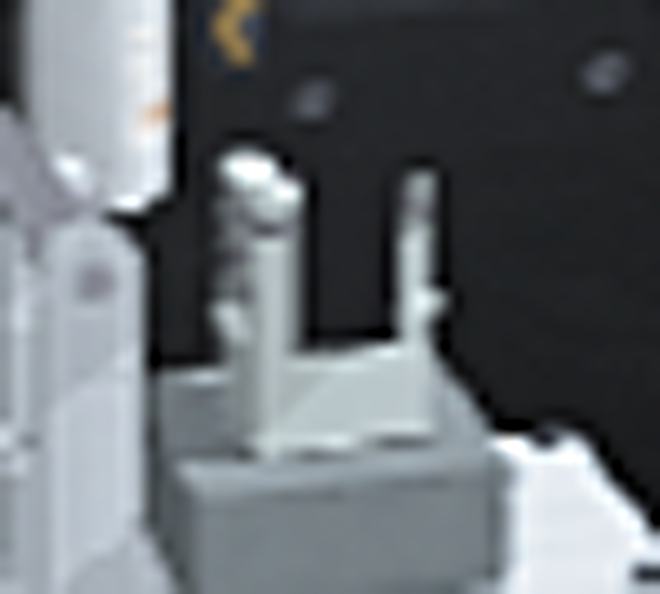

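```bash
python3 - <<'E'
from h import *
cr=lambda px:(np.array(px,float)+.5)/13.2-.5+[320,150]
yaw=.244;h=.0395
B=[(.019,.014,h),(-.019,.014,h)];pb=cr([(255,452),(432,432)])
Rm=[(.035,.031,.04),(-.035,.031,.04)];pr=cr([(185,491),(503,457)])
X=[]
for P,px in((B,pb),(Rm,pr)):
    f=lambda x:(proj("side",body([x[0],x[1],yaw],P))-px).ravel()
    r=least_squares(f,[.515,-.156]);print(np.round(r.x,4),np.round(r.fun,1));X.append(r.x)
d=X[1]-X[0];c,s=np.cos(yaw),np.sin(yaw);print("need in cradle frame mm",1e3*np.array([c*d[0]+s*d[1],-s*d[0]+c*d[1]]))
a=proj("side",body([.5145,-.156,yaw],[(0,.014,.04),(0,.015,.04),(.001,.014,.04)]));print(a)
g=cv2.cvtColor(cv2.imread("pics/s5.png"),cv2.COLOR_BGR2GRAY)
print("cols 338..352 rows 176..192");print(g[176:192,338:354:2])
E
```

```text
[ 0.5122 -0.1603] [ 0.3 -0.1 -0.3  0.1]
[ 0.5168 -0.1604] [-0. -0.  0.  0.]
need in cradle frame mm [ 4.43648094 -1.13829533]
[[344.84829148 183.53517588]
 [344.94853442 183.68603323]
 [344.50752225 183.57106037]]
cols 338..352 rows 176..192
[[134 187 104  90 108 187 210 155]
 [134 185 187 190 211 204 200 175]
 [133 184 179 187 199 196 196 185]
 [133 184 176 197 195 195 195 180]
 [133 183 185 194 194 195 196 177]
 [133 181 197 194 194 196 197 179]
 [124 191 196 194 197 201 206 186]
 [126 208 202 210 205 141 107 128]
 [ 82 184 142 126 147 159 163 163]
 [165 161 158 160 158 160 162 153]
 [164 165 160 150 142 131 119 114]
 [139 128 120 116 124 122 123 126]
 [124 126 125 126 126 123 124 126]
 [126 127 126 127 127 125 126 127]
 [125 127 126 126 126 125 126 126]
 [124 128 127 125 127 127 126 126]]
```

```bash
python3 - <<'E'
from h import *
g=cv2.cvtColor(cv2.imread("pics/s5.png"),cv2.COLOR_BGR2GRAY).astype(int)
for r in (174,178,180,182,184,185,187,189): print(r,g[r,329:362])
for q in ([.5148,-.1549,.2416],[.515,-.1565,.242]):
    print(proj("side",body(q,[(.019,.014,.04),(-.019,.014,.04),(.019,-.014,.04),(.035,.031,.04),(-.035,.031,.04),(.035,.031,.01),(-.035,.031,.01),(.02,.015,.04),(-.02,.015,.04)])).round(1).tolist())
E
```

```text
174 [193 158  27  30  36  33  31 113 188 171 153 189 171 105  20  33  34  33
  33  26  30 148 198 114  12  26  31  33  33  33  34  32  31]
178 [195 169  57 107 127 154 185 172 152 133 155 184 179 179 179 187 198 199
 197 196 197 196 197 185 137  55  19  29  32  31  32  32  30]
180 [208 170  85 116 115 110 110 121 133 133 154 183 176 185 196 194 194 194
 196 195 195 196 196 177 157 170 129  11  24  30  31  30  30]
182 [207 167  66 107 116 114 113 118 125 124 152 191 197 196 195 194 194 197
 198 201 205 206 207 186 154 157 163 133  43   0   0  23  59]
184 [205 171  76  92 106 109 106 104 102  82 133 184 160 142 118 126 139 147
 157 159 161 163 163 163 162 161 159 157 152 214 255 240 231]
185 [205 172  76  84 130 173 167 164 165 165 163 161 159 158 158 160 160 158
 160 160 160 162 158 153 149 143 142 135 122 149 216 240 236]
187 [205 173  78  87  85 110 143 146 145 139 132 128 121 120 121 116 113 124
 123 122 121 123 124 126 127 127 124 121 112 172 235 238 234]
189 [194 151  76  86  87 102 124 129 126 126 127 127 127 126 126 127 126 127
 124 125 126 126 126 127 127 126 125 122 106 160 230 235 231]
[[338.2, 184.4], [351.2, 183.0], [335.7, 180.2], [334.3, 187.6], [358.5, 185.0], [334.1, 197.2], [358.0, 194.5], [338.0, 184.6], [351.7, 183.1]]
[[338.2, 184.1], [351.1, 182.8], [335.6, 180.0], [334.2, 187.3], [358.4, 184.8], [334.0, 196.9], [357.9, 194.3], [337.9, 184.3], [351.6, 182.9]]
```

The columns show the cartridge about 1 px (about 3 mm) too far to -x of the pocket, which agrees with the contact at the -x edge. Shift +3 mm in x and 1 mm in -y.

Emit:
move_arm(plan=[[0,0,-0.04,0,-1],[0.03,0.01,-0.03,0,-1],[0.03,0.01,-0.02,0,-1],[0.03,0.01,-0.01,0,-1],[0.03,0.01,0,0,-1]])

```text
time_s: 9.33
position: [0.518, -0.1534, 0.0681]
orientation: [0.0, 0.992, 0.122, 0.0]
contact_force: [-2.5, 1.5, 16.1]
finger_gap: 0.0275
grip_force: 20.0
```

```bash
python3 m.py
```

```text
9.3333 [ 0.518  -0.1534  0.0681] [-2.5  1.5 16.1] [ 0.28  0.36 -0.  ] yaw 0.245
rx 0.00911110442677876 ry -0.0018425451018785973
```

Emit:
move_arm(plan=[[-0.01,0,0,0,-1],[-0.01,0,0,0,-1]], force=40)

```text
time_s: 9.5
position: [0.5178, -0.1535, 0.0682]
orientation: [0.0, 0.993, 0.122, 0.002]
contact_force: [-0.2, 1.7, 7.2]
finger_gap: 0.0271
grip_force: 40.0
```

Emit:
move_arm(plan=[[-0.01,0,0,0,-1],[-0.01,0,0,0,-1]])

```text
time_s: 9.67
position: [0.5172, -0.1539, 0.068]
orientation: [0.001, 0.993, 0.122, 0.002]
contact_force: [-0.2, -0.4, -0.9]
finger_gap: 0.0276
grip_force: 40.0
```

Emit:
move_arm(plan=[[-0.01,0,0,0,-1],[-0.01,0,0,0,-1]])

```text
time_s: 9.83
position: [0.5151, -0.154, 0.067]
orientation: [0.0, 0.993, 0.122, 0.001]
contact_force: [1.7, -0.1, -0.5]
finger_gap: 0.0278
grip_force: 40.0
```

Emit:
move_arm(plan=[[-0.01,0,0,0,-1],[-0.01,0,0,0,-1]])

```text
time_s: 10.0
position: [0.5149, -0.1542, 0.0671]
orientation: [0.0, 0.993, 0.122, 0.001]
contact_force: [3.8, 2.4, -0.9]
finger_gap: 0.0275
grip_force: 40.0
```

Emit:
move_arm(plan=[[-0.01,0,0,0,-1],[-0.01,0,0,0,-1]])

```text
time_s: 10.17
position: [0.5147, -0.1543, 0.0671]
orientation: [0.0, 0.993, 0.121, 0.002]
contact_force: [6.0, 3.7, -2.2]
finger_gap: 0.0278
grip_force: 40.0
```

```bash
python3 m.py
```

```text
10.1667 [ 0.5147 -0.1543  0.0671] [ 6.   3.7 -2.2] [ 0.77 -1.23  0.02] yaw 0.243
rx -0.018535248571134037 ry -0.016107723551856207
```

The lateral wall force (+x 6 N) and zero vertical force show the cartridge has dropped into the mouth. Ease off and descend.

Emit:
move_arm(plan=[[0.02,0,0,0,-1],[0.02,-0.005,0.01,0,-1],[0.02,-0.005,0.02,0,-1],[0.02,-0.005,0.03,0,-1]])

```text
time_s: 10.5
position: [0.515, -0.1537, 0.064]
orientation: [0.0, 0.993, 0.122, 0.001]
contact_force: [3.9, 1.3, 0.7]
finger_gap: 0.0278
grip_force: 40.0
```

Emit:
move_arm(plan=[[0,0,0.01,0,-1],[0,0,0.02,0,-1],[0,0,0.03,0,-1],[0,0,0.03,0,-1]])

```text
time_s: 10.83
position: [0.5149, -0.1537, 0.061]
orientation: [0.0, 0.993, 0.122, 0.001]
contact_force: [4.0, 0.2, -1.0]
finger_gap: 0.0277
grip_force: 40.0
```

```bash
python3 m.py
```

```text
10.8333 [ 0.5149 -0.1537  0.061 ] [ 4.   0.2 -1. ] [ 0.18 -0.94  0.05] yaw 0.245
rx -0.13214338769558312 ry -0.12699652327218927
```

Emit:
move_arm(plan=[[0.01,0,0.01,0,-1],[0.01,0,0.03,0,-1],[0.01,0,0.05,0,-1],[0.01,0,0.07,0,-1],[0.01,0,0.07,0,-1]])

```text
time_s: 11.25
position: [0.5149, -0.1531, 0.0535]
orientation: [-0.0, 0.992, 0.122, -0.0]
contact_force: [4.1, 0.4, -2.6]
finger_gap: 0.0275
grip_force: 40.0
```

Emit:
move_arm(plan=[[0,0,0.01,0,-1],[0,0,0.02,0,-1],[0,0,0.02,0,-1]])

```text
time_s: 11.5
position: [0.5149, -0.1531, 0.0517]
orientation: [-0.0, 0.992, 0.122, -0.0]
contact_force: [1.4, -0.4, -2.1]
finger_gap: 0.0275
grip_force: 40.0
```

Emit:
move_arm(plan=[[0,0,0.01,0,-1],[0,0,0.015,0,-1],[0,0,0.015,0,-1]])

```text
time_s: 11.75
position: [0.515, -0.1531, 0.0505]
orientation: [-0.0, 0.992, 0.122, -0.0]
contact_force: [1.5, 0.9, 0.2]
finger_gap: 0.028
grip_force: 40.0
```

```bash
python3 m.py
```

```text
11.75 [ 0.515  -0.1531  0.0505] [1.5 0.9 0.2] [ 0.01 -0.3   0.04] yaw 0.245
rx -0.025091262762736592 ry -0.8478396222584884
```

Seat contact is starting, so release, then rise.

Emit:
move_arm(plan=[[0,0,0,0,0.2],[0,0,0,0,0.2],[0,0,0,0,0.2],[0,0,0,0,0.2],[0,0,0,0,0.2]])

```text
time_s: 12.17
position: [0.515, -0.1531, 0.0505]
orientation: [-0.0, 0.992, 0.122, -0.0]
contact_force: [0.7, -0.1, 0.5]
finger_gap: 0.0499
grip_force: 0.0
```

Emit:
move_arm(plan=[[0,0,0,0,0.2],[0,0,-0.1,0,0.2],[0,0,-0.4,0,0.2],[0,0,-0.8,0,0.2],[0,0,-1,0,0.2]])

```text
time_s: 12.58
position: [0.5167, -0.1538, 0.1544]
orientation: [0.001, 0.992, 0.122, 0.002]
contact_force: [2.1, -0.7, -0.2]
finger_gap: 0.052
grip_force: 0.0
```

```bash
python3 - <<'E'
from h import *
s=bot.camera("side");cv2.imwrite("pics/s6.png",s)
A=cv2.resize(s[125:205,295:395],(750,600),interpolation=cv2.INTER_CUBIC)
cv2.imwrite("pics/a6.png",A)
o=bot.observe();print(o["position"],o["finger_gap"])
E
```

```text
[ 0.51873682 -0.15475171  0.15734428] 0.052234959769525545
```

View pics/a6.png

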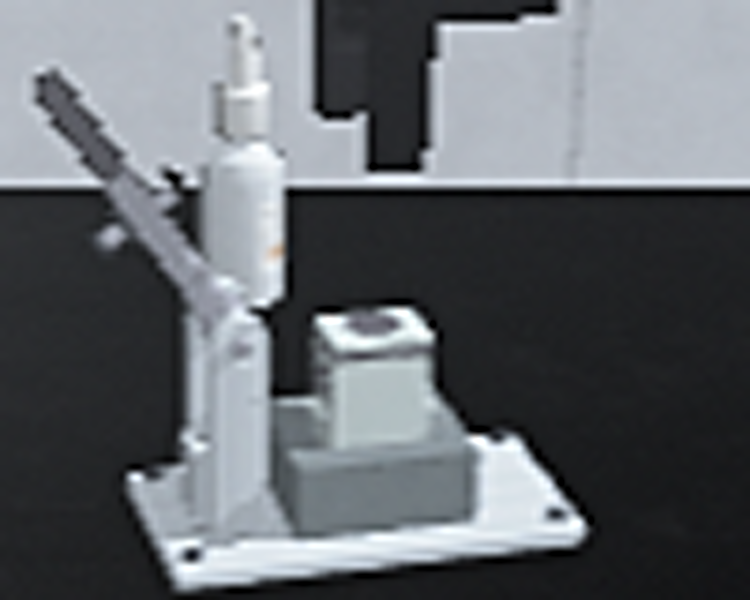

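The cartridge stands upright and proud in the pocket, with its top at crop (375,325). The clamp tip is at crop (45,80), which gives about 2.15 rad. Before swinging round I'll check clearance to the rack behind.

```bash
python3 - <<'E'
from h import *
def ray(n,px,z):
    k=C[n]["K"];E=C[n]["extrinsics"];d=E[:3,:3]@np.array([(px[0]-k[0,2])/k[0,0],-(px[1]-k[1,2])/k[1,1],-1]);o=E[:3,3];return (o+d*(z-o[2])/d[2]).round(3)
print("rack bottom side",ray("side",(232,187),0),ray("side",(278,185),0))
for z in(0,.05,.1,.15): print(z,ray("top",(375,167),z),ray("top",(497,147),z),ray("top",(370,112),z),ray("side",(278,150),z))
q=[.516,-.1535,.244]
for xx in(.145,): print(body(q,[(xx,0,.15)]))
o=bot.observe();print(o["position"],totool(body(q,[(.145,0,.15)])[0]-o["position"]))
E
```

```text
rack bottom side [ 0.849 -0.197  0.   ] [ 0.711 -0.212  0.   ]
0 [ 0.716 -0.203  0.   ] [ 0.778 -0.547  0.   ] [ 0.873 -0.19   0.   ] [ 0.747 -0.512  0.   ]
0.05 [ 0.707 -0.195  0.05 ] [ 0.766 -0.525  0.05 ] [ 0.857 -0.182  0.05 ] [ 0.728 -0.38   0.05 ]
0.1 [ 0.697 -0.186  0.1  ] [ 0.753 -0.502  0.1  ] [ 0.84  -0.174  0.1  ] [ 0.71  -0.249  0.1  ]
0.15 [ 0.687 -0.178  0.15 ] [ 0.741 -0.48   0.15 ] [ 0.824 -0.167  0.15 ] [ 0.691 -0.117  0.15 ]
[[ 0.65670501 -0.11847002  0.15      ]]
[ 0.51873682 -0.15475171  0.15734428] [ 1.42582908 -0.0172597   0.08523922]
```

Emit:
move_arm(plan=[[0,0,-0.4,0,-1],[0,0,-0.6,0,-1],[0.3,0,-0.6,0,-1],[0.6,0,-0.6,0,-1],[0.7,0,-0.6,0,-1]], force=20)

```text
time_s: 13.05
position: [0.587, -0.136, 0.2123]
orientation: [0.001, 0.992, 0.123, 0.003]
contact_force: [1.1, -0.8, 0.4]
finger_gap: 0.0267
grip_force: 0.0
```

Emit:
move_arm(plan=[[0.4,0,0,0,-1],[0.73,0,0,0,-1],[0.73,0,0,0,-1],[0.73,0,0,0,-1],[0.73,0,0,0,-1]])

```text
time_s: 13.47
position: [0.6525, -0.1182, 0.2098]
orientation: [-0.0, 0.992, 0.122, -0.002]
contact_force: [-0.5, -0.5, -0.6]
finger_gap: 0.0017
grip_force: 0.0
```

```bash
cat > p.py <<'E'
from h import *
o=bot.observe();q=[.516,-.1535,.244];p=R.from_euler("z",-.244).apply(o["position"]-[q[0],q[1],0])
print(o["time_s"],"local mm",(p*1e3).round(1),"F",o["contact_force"].round(1),"gap",o["finger_gap"])
E
python3 p.py
```

```text
13.4667 local mm [141.    1.3 209.8] F [-0.5 -0.5 -0.6] gap 0.0016734152015734187
```

Emit:
move_arm(plan=[[0.08,0.01,0,0,-1],[0.08,0.01,0,0,-1],[0.08,0.01,0.2,0,-1],[0.08,0.01,0.4,0,-1],[0.08,0.01,0.4,0,-1]])

```text
time_s: 13.88
position: [0.6588, -0.117, 0.1669]
orientation: [-0.002, 0.993, 0.122, -0.004]
contact_force: [-0.5, -0.0, 0.1]
finger_gap: 0.0004
grip_force: 0.0
```

Emit:
move_arm(plan=[[-0.1,0,0,0,-1],[-0.2,0,0,0,-1],[-0.3,0,0,0,-1],[-0.4,0,0,0,-1]])

```text
time_s: 14.22
position: [0.6291, -0.1279, 0.1748]
orientation: [0.002, 0.993, 0.122, 0.008]
contact_force: [8.7, 1.3, 6.0]
finger_gap: 0.0002
grip_force: 3.8
```

```bash
python3 p.py
```

```text
14.2167 local mm [115.9  -2.5 174.8] F [8.7 1.3 6. ] gap 0.0002183624392364558
```

Emit:
move_arm(plan=[[-0.08,0,-0.02,0,-1],[-0.16,0,-0.05,0,-1],[-0.24,0,-0.08,0,-1],[-0.32,0,-0.1,0,-1],[-0.39,0,-0.12,0,-1]])

```text
time_s: 14.63
position: [0.587, -0.1381, 0.1845]
orientation: [0.002, 0.993, 0.122, 0.003]
contact_force: [4.9, -1.8, -0.3]
finger_gap: 0.0008
grip_force: 2.0
```

```bash
python3 p.py
```

```text
14.6333 local mm [ 72.7  -2.2 184.5] F [ 4.9 -1.8 -0.3] gap 0.0008182314221167803
```

Emit:
move_arm(plan=[[-0.12,-0.01,0,0,-1],[-0.24,-0.02,0.01,0,-1],[-0.35,-0.02,0.04,0,-1],[-0.45,-0.02,0.08,0,-1],[-0.53,-0.02,0.12,0,-1]])

```text
time_s: 15.05
position: [0.5339, -0.1488, 0.1719]
orientation: [0.001, 0.993, 0.122, 0.001]
contact_force: [3.2, -1.5, 4.9]
finger_gap: 0.0002
grip_force: 2.4
```

```bash
python3 p.py
```

```text
15.05 local mm [ 18.5   0.3 171.9] F [ 3.2 -1.5  4.9] gap 0.0002139154301896123
```

Emit:
move_arm(plan=[[-0.09,0,0.05,0,-1],[-0.16,0,0.1,0,-1],[-0.23,0,0.17,0,-1],[-0.29,0,0.24,0,-1],[-0.34,0,0.31,0,-1]])

```text
time_s: 15.47
position: [0.4998, -0.1562, 0.1389]
orientation: [0.0, 0.992, 0.122, -0.0]
contact_force: [2.7, -2.3, 4.2]
finger_gap: 0.0007
grip_force: 2.2
```

Emit:
move_arm(plan=[[-0.03,0,0.05,0,-1],[-0.05,0,0.09,0,-1],[-0.05,0,0.09,0,-1]])

```text
time_s: 15.72
position: [0.4941, -0.1563, 0.1291]
orientation: [-0.001, 0.993, 0.122, -0.002]
contact_force: [-0.1, -1.0, 0.2]
finger_gap: 0.0002
grip_force: 0.5
```

```bash
python3 p.py
```

```text
15.7167 local mm [-22.    2.6 129.1] F [-0.1 -1.   0.2] gap 0.00023698460153900357
```

Emit:
move_arm(plan=[[-0.01,0.01,0.02,0,-1],[-0.02,0.02,0.04,0,-1],[-0.03,0.02,0.05,0,-1],[-0.03,0.02,0.05,0,-1]])

```text
time_s: 16.05
position: [0.4925, -0.1587, 0.1251]
orientation: [-0.001, 0.992, 0.122, -0.001]
contact_force: [-0.4, 0.4, 1.6]
finger_gap: 0.0004
grip_force: 0.7
```

Emit:
move_arm(plan=[[-0.005,0,0.01,0,-1],[-0.01,0,0.02,0,-1],[-0.01,0,0.02,0,-1]])

```text
time_s: 16.3
position: [0.492, -0.1596, 0.1234]
orientation: [-0.0, 0.992, 0.122, -0.0]
contact_force: [0.7, 2.5, 2.5]
finger_gap: 0.0007
grip_force: 1.4
```

Emit:
move_arm(plan=[[-0.005,0,0.01,0,-1],[-0.01,0,0.02,0,-1],[-0.01,0,0.02,0,-1]])

```text
time_s: 16.55
position: [0.4914, -0.1602, 0.1214]
orientation: [-0.0, 0.993, 0.122, 0.0]
contact_force: [0.8, 0.5, 3.4]
finger_gap: 0.0005
grip_force: 1.6
```

```bash
python3 p.py
```

```text
16.55 local mm [-25.5  -0.5 121.4] F [0.8 0.5 3.4] gap 0.000549888990278912
```

Emit:
move_arm(plan=[[0,0,0.01,0,-1],[-0.01,0,0.02,0,-1],[-0.01,0,0.02,0,-1]])

```text
time_s: 16.8
position: [0.4906, -0.1606, 0.1194]
orientation: [0.0, 0.993, 0.122, 0.0]
contact_force: [1.6, 2.0, 2.5]
finger_gap: 0.0007
grip_force: 1.5
```

Emit:
move_arm(plan=[[0,0,0.01,0,-1],[0,0,0.02,0,-1],[0,0,0.02,0,-1]])

```text
time_s: 17.05
position: [0.49, -0.1607, 0.1174]
orientation: [0.0, 0.992, 0.122, -0.0]
contact_force: [-1.3, 1.0, 3.8]
finger_gap: 0.0005
grip_force: 1.6
```

Emit:
move_arm(plan=[[0,0,0.01,0,-1],[-0.01,0,0.02,0,-1],[-0.01,0,0.02,0,-1]])

```text
time_s: 17.3
position: [0.4894, -0.1609, 0.1155]
orientation: [0.0, 0.993, 0.122, 0.0]
contact_force: [-1.0, 1.6, 3.3]
finger_gap: 0.0002
grip_force: 1.7
```

Emit:
move_arm(plan=[[0,0,0.01,0,-1],[0,0,0.02,0,-1],[0,0,0.02,0,-1]])

```text
time_s: 17.55
position: [0.4889, -0.1609, 0.1135]
orientation: [0.0, 0.992, 0.123, -0.001]
contact_force: [-0.8, 0.5, 5.0]
finger_gap: 0.0001
grip_force: 2.2
```

Emit:
move_arm(plan=[[0,0,0.01,0,-1],[-0.01,0,0.02,0,-1],[-0.01,0,0.02,0,-1]])

```text
time_s: 17.8
position: [0.4884, -0.1611, 0.1116]
orientation: [0.0, 0.992, 0.122, 0.0]
contact_force: [-0.9, 1.3, 5.4]
finger_gap: 0.0004
grip_force: 2.2
```

Emit:
move_arm(plan=[[0,0,0.01,0,-1],[0,0,0.02,0,-1],[0,0,0.02,0,-1]])

```text
time_s: 18.05
position: [0.488, -0.1611, 0.1096]
orientation: [0.0, 0.992, 0.123, -0.001]
contact_force: [-2.2, 0.7, 5.4]
finger_gap: 0.0006
grip_force: 2.5
```

```bash
python3 p.py
```

```text
18.05 local mm [-29.1  -0.6 109.6] F [-2.2  0.7  5.4] gap 0.000563107676354331
```

The cartridge seems to have been met near z 0.114, so home should be around 0.103. Smaller steps now.

Emit:
move_arm(plan=[[0,0,0.01,0,-1],[0,0,0.015,0,-1],[0,0,0.015,0,-1]])

```text
time_s: 18.3
position: [0.4877, -0.1612, 0.1081]
orientation: [0.0, 0.992, 0.123, -0.001]
contact_force: [-2.5, -0.2, 5.9]
finger_gap: 0.0005
grip_force: 2.8
```

Emit:
move_arm(plan=[[0,0,0.005,0,-1],[0,0,0.01,0,-1],[0,0,0.01,0,-1]])

```text
time_s: 18.55
position: [0.4875, -0.1612, 0.1071]
orientation: [0.0, 0.992, 0.123, -0.001]
contact_force: [-3.9, -1.2, 5.7]
finger_gap: 0.0004
grip_force: 3.0
```

Emit:
move_arm(plan=[[0,0,0.005,0,-1],[0,0,0.01,0,-1],[0,0,0.01,0,-1]])

```text
time_s: 18.8
position: [0.4873, -0.1613, 0.1061]
orientation: [0.0, 0.992, 0.123, -0.001]
contact_force: [-3.3, -0.8, 7.0]
finger_gap: 0.0004
grip_force: 3.1
```

Emit:
move_arm(plan=[[0,0,0.005,0,-1],[0,0,0.01,0,-1],[0,0,0.01,0,-1]])

```text
time_s: 19.05
position: [0.4871, -0.1613, 0.1051]
orientation: [0.0, 0.992, 0.123, -0.001]
contact_force: [-4.5, -0.8, 6.7]
finger_gap: 0.0003
grip_force: 3.3
```

Emit:
move_arm(plan=[[0,0,0.005,0,-1],[0,0,0.005,0,-1],[0,0,0.005,0,-1]])

```text
time_s: 19.3
position: [0.4871, -0.1613, 0.1048]
orientation: [0.0, 0.992, 0.123, -0.001]
contact_force: [-5.0, -0.8, 7.8]
finger_gap: 0.0006
grip_force: 4.0
```

Emit:
move_arm(plan=[[-0.005,0,0.005,0,-1],[-0.01,0,0.008,0,-1],[-0.01,0,0.008,0,-1]])

```text
time_s: 19.55
position: [0.487, -0.1614, 0.1045]
orientation: [0.0, 0.992, 0.122, -0.0]
contact_force: [-3.0, 0.8, 11.0]
finger_gap: 0.0003
grip_force: 5.2
```

Emit:
move_arm(plan=[[0,0,0.005,0,-1],[0,0,0.007,0,-1],[0,0,0.007,0,-1]])

```text
time_s: 19.8
position: [0.4869, -0.1614, 0.1041]
orientation: [0.0, 0.992, 0.123, -0.001]
contact_force: [-3.3, 0.7, 14.3]
finger_gap: 0.0004
grip_force: 6.6
```

Emit:
move_arm(plan=[[0,0,0.005,0,-1],[0,0,0.005,0,-1],[0,0,0.005,0,-1]])

```text
time_s: 20.05
position: [0.4869, -0.1615, 0.1038]
orientation: [0.0, 0.992, 0.123, -0.001]
contact_force: [-4.3, 0.2, 15.1]
finger_gap: 0.0004
grip_force: 7.4
```

```bash
python3 - <<'E'
from h import *
s=bot.camera("side");cv2.imwrite("pics/s7.png",s)
A=cv2.resize(s[140:200,310:375],(650,600),interpolation=cv2.INTER_CUBIC)
cv2.imwrite("pics/a7.png",A)
o=bot.observe();print(o["position"],o["contact_force"])
E
```

```text
[ 0.48684993 -0.16145     0.10383779] [-3.77206902  0.68349026 15.42138945]
```

View pics/a7.png

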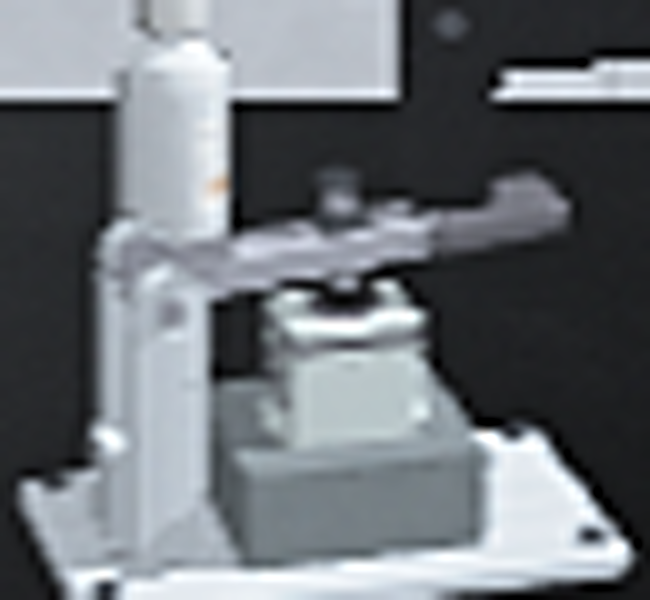

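```bash
python3 - <<'E'
from h import *
a,b=[cv2.cvtColor(cv2.imread(f"pics/s{i}.png"),cv2.COLOR_BGR2GRAY).astype(int) for i in(6,7)]
for c in(342,345,348): print(c,"\n",a[166:188,c],"\n",b[166:188,c])
f=lambda im,dy:im[168+dy:176+dy,340:352]
T=a[170:176,340:352].astype(np.float32)
r=[]
for im in (b,):
    m=cv2.matchTemplate(cv2.resize(im[165:186,339:353].astype(np.float32),None,fx=8,fy=8,interpolation=cv2.INTER_CUBIC),cv2.resize(T,None,fx=8,fy=8,interpolation=cv2.INTER_CUBIC),cv2.TM_CCOEFF_NORMED)
    _,v,_,l=cv2.minMaxLoc(m);print("shift rows",l[1]/8+165-170,"cols",l[0]/8-1,v)
q=[.5148,-.1549,.243];print(proj("side",body(q,[(0,.014,.082),(0,.014,.0755),(0,.014,.0475)])))
E
```

```text
342 
 [ 80 117 100 184 252 193  69 172 192 189 187 186 187 187 187 186 185 189
 168 150 151 114] 
 [160 139  34  22  45 117 255 196 105 172 201 196 195 194 193 193 194 196
 174 155 157 119]
345 
 [133 117 107 139 241 166  95 197 191 188 188 187 188 187 187 187 189 193
 158 151 133 107] 
 [173 106 131  30  28 107 255 208  65 207 183 195 195 195 195 193 195 199
 164 157 141 112]
348 
 [255 214 174 244 194 133 123 196 189 188 187 187 187 187 188 187 188 192
 148 150 124 117] 
 [ 61   9 217 150 147 254 216 140 130 189 196 195 194 195 194 194 194 201
 152 157 129 122]
shift rows 2.125 cols 0.0 0.938525378704071
[[345.17016601 170.06122894]
 [345.10462921 172.20663207]
 [344.82664673 181.30662615]]
```

The cartridge dropped 2.1 rows against 2.15 expected for 6.5 mm, so it is home. Force rose to 15 N with no further travel. Retreat straight up.

Emit:
move_arm(plan=[[0,0,-0.03,0,-1],[0,0,-0.15,0,-1],[0,0,-0.4,0,-1],[0,0,-0.8,0,-1],[0,0,-1,0,-1]])

```text
time_s: 20.52
position: [0.4888, -0.1622, 0.2051]
orientation: [0.001, 0.992, 0.122, 0.002]
contact_force: [1.2, -1.6, -0.0]
finger_gap: -0.0
grip_force: 0.0
```

Emit:
move_arm(plan=[[0,0,-0.1,0,-1],[0,0,-0.1,0,-1],[0,0,-0.1,0,-1],[0,0,-0.1,0,-1],[0,0,-0.1,0,-1]])

```text
time_s: 20.93
position: [0.4864, -0.1606, 0.2107]
orientation: [-0.001, 0.992, 0.122, -0.002]
contact_force: [0.2, -0.1, -0.6]
finger_gap: 0.0007
grip_force: 0.0
```

```bash
python3 - <<'E'
from h import *
b=cv2.cvtColor(bot.camera("side"),cv2.COLOR_BGR2GRAY);c=cv2.cvtColor(cv2.imread("pics/s7.png"),cv2.COLOR_BGR2GRAY)
print(np.abs(b[160:186,320:360].astype(int)-c[160:186,320:360]).mean(),b[166:188,345]);o=bot.observe();print(o["time_s"],o["position"],o["contact_force"])
E
```

```text
33.82596153846154 [128  76  97  24  21  76 214 155  44 156 138 148 146 147 146 148 148 151
 121 115 103  82]
20.9833 [ 0.48653447 -0.16072485  0.21082949] [0.39733402 0.0958706  0.21037869]
```

```bash
python3 -c "
from cell import bot
print(bot.job_done())"
```

```text
the job is handed in; nothing more can be done
None
```

The white cartridge is in the cradle pocket and fully home under the closed clamp: it sank the expected 6.5 mm, and I stopped at about 15 N on the clamp. The arm is clear and the job is handed in. Finding the pocket took several touches on the rim, up to about 19 N by the readings.

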